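# Feed a flat bar under a centre-punch jig and punch it

## Task

Feed the flat aluminium bar lengthwise into the blue punching jig, in through its flared mouth and under the bridge, until it lies flat on the bed with its front end against the end stop. Then, with the bar home, press the red punch head all the way down and let it spring back up; leave the bar in the jig, and do not disturb the oiler, the pliers or the tape roll.

Things in the scene. Friction and masses are not known exactly. Their poses are not given: they have to be found in the camera images.
- bar: loose flat aluminium bar, 40 x 200 x 16 mm (x, y, z), 0.35 kg, a dark drilled hole mark near each end; both ends alike, either may go first. Origin: centre of its underside; y runs along the bar, z up when it lies flat.
- jig: blue centre-punch jig fixed to the bench. Origin: on the bench under the punch axis, z up. The bar is fed along the jig's -y, centred on x = 0. Bed 120 mm wide (x), y = -85 to +80 mm, top at z = 8 mm. Bridge: y = -22 to +22 mm, x = -45 to +45 mm, underside z = 30, top z = 44 mm. On it a steel punch housing 28 mm across, up to z = 74 mm, above it the red head.
- jig_mouth (a point): centre of the channel's entry on the bed, at y = +30 mm, z = 8 mm in the jig. From here inward two steel side guides 50 mm apart inside (14 mm thick, tops 16 mm above the bed) run to the end stop; outward the mouth flares to about 80 mm wide over 30 mm.
- jig_stop (a point): foot of the end stop's face, at the channel's centre on the bed, y = -55 mm, z = 8 mm in the jig; the stop is 26 mm high above the bed. A bar fully home has its front end here, its centre at y = +45 mm and its rear end at y = +145 mm, 65 mm beyond the bed.
- punch (a joint): travel of the punch in m: 0 = up at rest, 0.012 = pressed down to its stop; a spring returns it (4 N at the top, 10 N at the bottom).
- punch_top (a point): centre of the top face of the red punch head (36 mm across), 100 mm above the bench when up; moves down with it.
- oiler: bystander: red and white bench oiler with a brass stem, 104 mm across, 83 mm high; origin at the centre of its underside.
- pliers: bystander: blue-handled pliers lying flat, 155 x 57 x 13 mm; origin at the centre of the underside, x along the length.
- tape: bystander: roll of black insulating tape lying flat, 64 mm across, 19 mm high; origin at the centre of its underside.
Things that resemble listed ones, but are neither listed nor needed, are in the scene too. Of the things that look like the jig, the larger one is meant.

How it is judged:
By the outcome, as a careful person would: the job done as asked, in the order asked, and still so for the second after the job is handed in, with the robot touching nothing.
It also fails if it takes over 45 s, if anything falls off the work surface, if the arm or the gripper's body presses on something with over 40 N, if the wrist force passes 120 N, or if a joint passes its speed limit or range.

## Robot

A 6-joint arm with a two-finger parallel gripper is mounted at the origin on the work surface; the furniture and walls round the work are solid. World frame = base frame: x ahead of the robot, y to its left, z up, the work surface at z = 0. Lengths are in m, angles in rad, forces in N, time in s.
With the tool pointing down it reaches from about 0.325 to 0.875 m from the base axis. Payload 4.4 kg.
Tool frame: the origin (TCP) lies at the very end of the fingers, on their centre line; the grasp point (between the pads) lies 19 mm behind it; z points along the fingers, y is the line along which they close (so a half turn about z gives the same grasp; the last joint's range is limited). The gripper opens to 85 mm and grips with 20 to 120 N. Pads are 22 mm wide; open, the fingers measure 114 mm over their backs; the gripper's body (76 mm by 85 mm) begins 54 mm behind the grasp point. The pads swing forward as they close: fully open they stand 13 mm farther back than shut.
Start: joints at [-1.298, 0.207, 1.542, -0, 1.393, -0.15], TCP at [0.236, -0.524, 0.231] pointing down, gripper open.
Joint ranges: [-2.73, 2.73], [-0.86, 2.22], [0.23, 2.46], [-1.11, 4.25], [0.08, 2.63], [-2.82, 2.82]. Speed limits (rad/s): [2.79, 2.79, 3.14, 3.14, 3.14, 3.14].

## Interface

Orientations are given as a unit quaternion [w, x, y, z].
In Python, from bench import bot gives the robot as it stands.
- The arm moves only by the tool step_arm, never from a script. Its argument "commands" is a list of rows, each an object with "dp": the shift along the tool's x, y, z as a fraction of full scale, a list of three; "angular": the turn, a rotation vector about the tool's x, y, z as a fraction of full scale, a list of three; "hand": the closure, from -1 (fully open) to 1 (shut). In form: [{"dp": [x, y, z], "angular": [rx, ry, rz], "hand": hand}, ...]. A call has 1 to 12 rows; each row is the pose to reach, as a shift and turn from the pose commanded when the call began, along the tool's axes at that moment; what a row does not reach only later rows make up. Full scale, the value 1, is 0.4 m for a shift and 30 degrees for a turn. A row lasts 1/10 s, in which the tool goes at most 50 mm and 8.59 degrees, less where a joint would pass 70% of its speed; a pose out of reach is approached as far as the arm can. A call with a number of a shift or a turn outside -1 to 1 is refused whole. A call with a gripper value outside its range is refused whole. The fingers move at their own pace and stop on an object; the grip force is fixed at half the most. Time passes only in rows, so rows that repeat a pose let the fingers close. It gives the time, the measured TCP pose, the force, the opening and the grip force at its end, in the units of the state.
- bot.get_obs(): the state, without advancing time (a new reading comes with each control period).
- bot.snapshot(name): name is "side" or "top" or "wrist"; returns (picture, depth): 400x640x3 uint8, blue, green, red; 400x640 float32, m along the optical axis (not along the pixel's ray), 0 where there is no reading.
- bot.camera_params(name): a dict with "mtx" (3x3 intrinsics, pixels), "cam_to_world" (4x4, takes a point from camera to world coordinates). Camera axes: x right, y up, looking along -z (the intrinsics and any distortion apply to the point x, -y, -z); pixel columns grow to the right and rows downward; lengths in m; the calibration is good to about 2 mm. A picture is of the moment at which its call begins: read the wrist's pose just before it. camera_params takes no time and is no camera call; for the wrist camera it gives the pose at the moment of the call.
- bot.job_done(): hands the job in; it is judged then, once.
The state is a dict: "time_s": time; "joint_pos": joint angles; "qd": joint speeds; "joint_torque": joint torques, N m; "tool_pos": TCP position; "ee_rot": TCP orientation; "wrist_force": force on the tool from outside, world axes, zero at the start; "torque": the same for the moment, N m; "width": finger opening in m; "finger_force": force on a finger pad.
Only numpy, scipy, OpenCV 4.12 (cv2) and the standard library are available. Lean on these libraries where they do the work, as an engineer would, in place of code of your own. Each camera call takes 0.05 s, during which the arm holds its last target. There are 200 camera calls.

## Working session

There is one attempt and no reset: what is moved stays moved. The work goes in short steps, Python scripts to look and compute and a tool call to move; the robot and the scene stay as the last step left them, time stands still between calls to the robot, and variables do not carry over. Pictures are saved under pics/ and viewed, at most 10 in all, crops included, and the job is handed in when it is done.

Besides the shell and the picture viewer there is one more tool, called as a command line: name --argument value ..., lists and objects as JSON in quotes. step_arm: Moves the arm, as the interface text tells. Shift numbers are shares of 0.4 m and turn numbers shares of 30 degrees, none past 1 either way. Its arguments: {"type":"object","properties":{"commands":{"type":"array","items":{"type":"object","properties":{"dp":{"type":"array","items":{"type":"number","minimum":-1,"maximum":1}},"angular":{"type":"array","items":{"type":"number","minimum":-1,"maximum":1}},"hand":{"type":"number"}}}}},"required":["commands"]}

```bash
mkdir -p pics
cat > h.py <<'E'
import numpy as np, cv2
from bench import bot
def cast(cam,u,v,z):
    K=np.array(cam["mtx"]);T=np.array(cam["cam_to_world"])
    d=np.linalg.inv(K)@[u,v,1.]; d=T[:3,:3]@(d*[1,-1,-1]); o=T[:3,3]
    return o+d*(z-o[2])/d[2]
def proj(cam,p):
    K=np.array(cam["mtx"]);T=np.array(cam["cam_to_world"])
    c=T[:3,:3].T@(np.array(p)-T[:3,3]); c=K@(c*[1,-1,-1]); return c[:2]/c[2]
def cloud(cam,D):
    K=np.array(cam["mtx"]);T=np.array(cam["cam_to_world"])
    v,u=np.mgrid[:D.shape[0],:D.shape[1]]
    x=(u-K[0,2])/K[0,0]*D; y=(v-K[1,2])/K[1,1]*D
    return np.stack([x,-y,-D],-1)@T[:3,:3].T+T[:3,3]
E
python3 - <<'E'
from h import *
for n in("top","side"):
    i,d=bot.snapshot(n);c=bot.camera_params(n);cv2.imwrite(f"pics/{n}0.png",i);np.save(f"{n}0.npy",d)
    print(n,{k:(np.round(v,3).tolist() if not isinstance(v,str) else v) for k,v in c.items()})
o=bot.get_obs();print(o)
E
```

```text
top {'mtx': [[384.152, 0.0, 312.103], [0.0, 384.152, 200.502], [0.0, 0.0, 1.0]], 'cam_to_world': [[0.006, 0.98, -0.198, 0.324], [-1.0, 0.003, -0.014, -0.025], [-0.013, 0.198, 0.98, 1.077], [0.0, 0.0, 0.0, 1.0]]}
side {'mtx': [[419.295, 0.0, 317.013], [0.0, 419.295, 199.924], [0.0, 0.0, 1.0]], 'cam_to_world': [[-0.958, 0.104, -0.268, 0.189], [-0.287, -0.347, 0.893, 1.09], [-0.0, 0.932, 0.363, 0.515], [0.0, 0.0, 0.0, 1.0]]}
{'time_s': 0.1, 'joint_pos': array([-1.29849319e+00,  2.07374079e-01,  1.54283955e+00, -1.44532336e-05,
        1.39354326e+00, -1.50502183e-01]), 'qd': array([-2.15211123e-03, -3.40960339e-03, -8.01122516e-04, -1.05127542e-04,
        2.19850087e-05, -1.03675600e-03]), 'joint_torque': array([-2.21670589e-04, -3.84089756e+01, -2.92546695e+01, -1.57382387e-04,
        4.86834120e-03,  2.30353140e-05]), 'tool_pos': array([ 0.23572532, -0.52368122,  0.2302061 ]), 'ee_rot': array([-1.07967704e-03,  9.77736713e-01,  2.09832668e-01, -7.29594702e-05]), 'wrist_force': array([-0.30010751, -0.37177222,  0.48912331]), 'torque': array([ 0.03230154, -0.03086411,  0.0060966 ]), 'finger_force': 0.0, 'width': 0.08555841425943041}
```

View pics/top0.png

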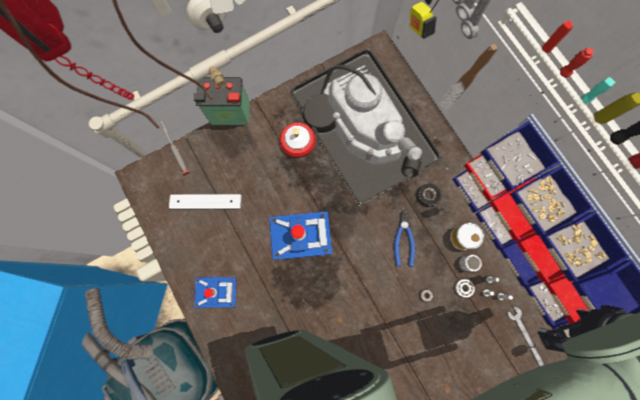

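View pics/side0.png

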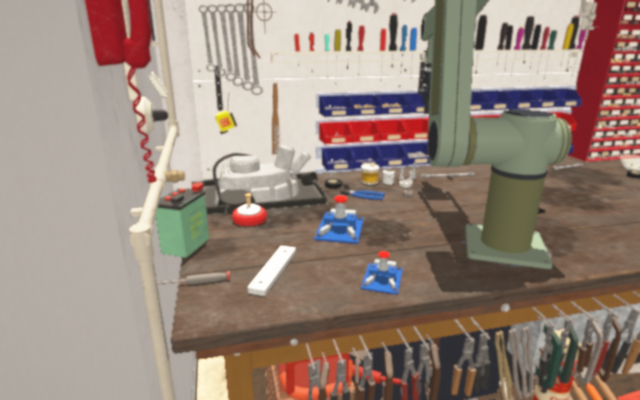

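The top view shows the bar at about (205,201), lying nearly across the image. The large jig is at (300,235) with its red head at (298,232), the flared mouth to the left (world +y) and the stop to the right. The small decoy jig is at (215,292). The oiler is at (297,140), the pliers at (404,240) and the tape at (428,194). The side view agrees.

Run:
```python
from h import *
i=cv2.imread("pics/top0.png");d=np.load("top0.npy");c=bot.camera_params("top")
hsv=cv2.cvtColor(i,cv2.COLOR_BGR2HSV);P=cloud(c,d)
def win(m,x0,x1,y0,y1):
    o=np.zeros_like(m);o[y0:y1,x0:x1]=m[y0:y1,x0:x1];return o
def rect(m,z,name):
    cs,_=cv2.findContours(m,cv2.RETR_EXTERNAL,cv2.CHAIN_APPROX_NONE);k=max(cs,key=cv2.contourArea)[:,0]
    w=np.array([cast(c,u,v,z)[:2] for u,v in k])
    r=cv2.minAreaRect((w*1000).astype(np.float32));print(name,r,cv2.boxPoints(r).round().tolist())
bar=win(cv2.inRange(i,(170,170,170),(255,255,255)),160,250,185,220)
rect(bar,.016,"bar");print("z",np.nanmedian(P[bar>0],0))
blue=win(cv2.inRange(hsv,(100,120,60),(125,255,255)),262,340,205,265)
rect(blue,.008,"jig");print("z",np.nanmedian(P[blue>0],0))
red=win(cv2.inRange(hsv,(0,140,100),(8,255,255))|cv2.inRange(hsv,(172,140,100),(180,255,255)),285,312,220,245)
v,u=np.nonzero(red);print("head",cast(c,u.mean(),v.mean(),.097),len(u),np.median(P[red>0],0))
st=win(cv2.inRange(hsv,(0,0,120),(180,70,255)),262,340,205,265)
b=cv2.resize(i[180:270,160:345],None,fx=4,fy=4,interpolation=cv2.INTER_CUBIC);cv2.imwrite("pics/crop.png",b)
for n,(a,e) in {"oiler":(297,140),"tape":(428,194),"pl":(404,240)}.items():print(n,P[e,a])
```

```text
bar ((537.3007202148438, 294.6609802246094), (37.533172607421875, 201.4217987060547), 0.19078050553798676) [[518.0, 395.0], [519.0, 194.0], [556.0, 194.0], [556.0, 395.0]]
z [0.53596692 0.2935565  0.01676859]
jig ((441.92022705078125, 23.85802459716797), (120.84178924560547, 165.8026885986328), 5.949921131134033) [[373.0, 100.0], [390.0, -65.0], [511.0, -52.0], [493.0, 113.0]]
z [0.43310985 0.03007168 0.00923091]
head [0.44143669 0.02696828 0.097     ] 137 [0.44154499 0.02723802 0.10017431]
oiler [0.70519011 0.03353482 0.04977252]
tape [ 0.56058008 -0.33942647  0.00357996]
pl [ 0.42979013 -0.2669891  -0.0014686 ]
```

View pics/crop.png

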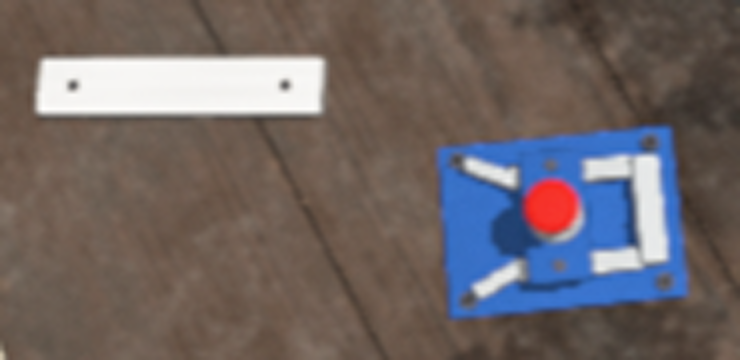

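```bash
cat >> h.py <<'E'
from scipy.spatial.transform import Rotation as R
O=np.array([.4416,.0265]);YJ=np.deg2rad(5.95);A=np.array([-np.sin(YJ),np.cos(YJ)])
def jig(x,y): return O+y*A+x*np.array([np.cos(YJ),np.sin(YJ)])
def go(p,yaw):
    "tool down, tool x axis at world angle yaw (deg)"
    o=bot.get_obs();q=o["ee_rot"];r=R.from_quat([q[1],q[2],q[3],q[0]])
    y=np.deg2rad(yaw);t=R.from_matrix(np.array([[np.cos(y),np.sin(y),0],[np.sin(y),-np.cos(y),0],[0,0,-1]]))
    dp=r.inv().apply(np.array(p)-o["tool_pos"])/.4
    an=np.rad2deg((r.inv()*t).as_rotvec())/30
    print("t",round(o["time_s"],2),"pos",o["tool_pos"].round(4),"dp",dp.round(4),"ang",an.round(4),"F",o["wrist_force"].round(1),"w",round(o["width"],4))
E
python3 -c "
from h import *
go([.537,.355,.15],90.2)"
```

```text
t 0.1 pos [ 0.2357 -0.5237  0.2302] dp [ 1.5882 -1.6938  0.2046] ang [-0.0033 -0.0029 -2.1992] F [-0.3 -0.4  0.5] w 0.0856
```

step_arm --commands '[{"dp": [0.8, -0.85, 0], "angular": [0, 0, -1], "hand": -1}, {"dp": [0.8, -0.85, 0], "angular": [0, 0, -1], "hand": -1}, {"dp": [0.8, -0.85, 0], "angular": [0, 0, -1], "hand": -1}, {"dp": [0.8, -0.85, 0], "angular": [0, 0, -1], "hand": -1}, {"dp": [0.8, -0.85, 0], "angular": [0, 0, -1], "hand": -1}, {"dp": [0.8, -0.85, 0], "angular": [0, 0, -1], "hand": -1}, {"dp": [0.8, -0.85, 0], "angular": [0, 0, -1], "hand": -1}, {"dp": [0.8, -0.85, 0], "angular": [0, 0, -1], "hand": -1}, {"dp": [0.8, -0.85, 0], "angular": [0, 0, -1], "hand": -1}, {"dp": [0.8, -0.85, 0], "angular": [0, 0, -1], "hand": -1}, {"dp": [0.8, -0.85, 0], "angular": [0, 0, -1], "hand": -1}, {"dp": [0.8, -0.85, 0], "angular": [0, 0, -1], "hand": -1}]'

```text
time_s: 1.3
tool_pos: [0.388, -0.083, 0.231]
ee_rot: [-0.0, 0.89, 0.456, -0.0]
wrist_force: [0.7, 0.0, 0.6]
width: 0.0855
finger_force: 0.0
```

```bash
python3 -c "
from h import *
go([.537,.355,.15],90.2)"
```

```text
t 1.3 pos [ 0.388 -0.083  0.231] dp [ 1.1067 -0.3363  0.2018] ang [-1.2000e-03  1.1000e-03 -1.1968e+00] F [0.7 0.  0.6] w 0.0855
```

step_arm --commands '[{"dp": [0.95, -0.29, 0], "angular": [0, 0, -1], "hand": -1}, {"dp": [0.95, -0.29, 0], "angular": [0, 0, -1], "hand": -1}, {"dp": [0.95, -0.29, 0], "angular": [0, 0, -1], "hand": -1}, {"dp": [0.95, -0.29, 0], "angular": [0, 0, -1], "hand": -1}, {"dp": [0.95, -0.29, 0], "angular": [0, 0, -1], "hand": -1}, {"dp": [0.95, -0.29, 0], "angular": [0, 0, -1], "hand": -1}, {"dp": [0.95, -0.29, 0], "angular": [0, 0, -1], "hand": -1}, {"dp": [0.95, -0.29, 0], "angular": [0, 0, -1], "hand": -1}, {"dp": [0.95, -0.29, 0], "angular": [0, 0, -1], "hand": -1}, {"dp": [0.95, -0.29, 0], "angular": [0, 0, -1], "hand": -1}]'

```text
time_s: 2.3
tool_pos: [0.5168, 0.2921, 0.2301]
ee_rot: [-0.0, 0.742, 0.67, -0.001]
wrist_force: [-1.2, -0.7, 0.2]
width: 0.0856
finger_force: 0.0
```

Run:
```python
from h import *
go([.537,.355,.08],90.2)
c=bot.camera_params("wrist");i,d=bot.snapshot("wrist");cv2.imwrite("pics/w1.png",i)
print(np.array(c["cam_to_world"]).round(3).tolist())
```

```text
t 2.3 pos [0.5168 0.2921 0.2301] dp [0.1623 0.0348 0.375 ] ang [-0.0032  0.0032 -0.2002] F [-1.2 -0.7  0.2] w 0.0856
[[0.995, 0.097, 0.03, 0.524], [-0.102, 0.956, 0.276, 0.363], [-0.001, -0.278, 0.961, 0.372], [0.0, 0.0, 0.0, 1.0]]
```

View pics/w1.png

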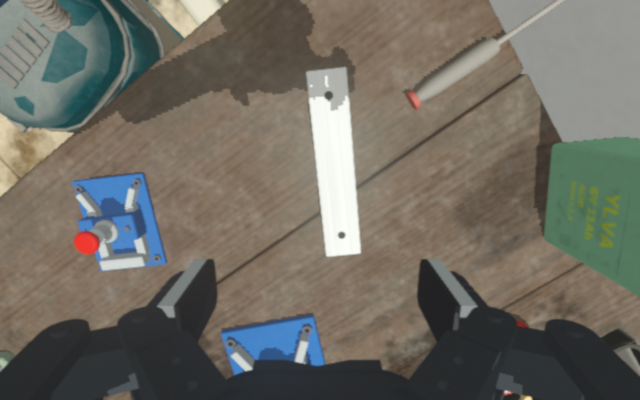

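The wrist view shows the bar from (327,70) to (343,255), with the jig mouth at the bottom, around (270,345). I'll refine both from here.

Run:
```python
from h import *
c=bot.camera_params("wrist");i=cv2.imread("pics/w1.png")
for p in [(306.5,71),(347,68),(361,253),(326,256.5)]: print(cast(c,*p,.016).round(4))
m=cv2.inRange(i,(120,120,120),(255,255,255));m[:,:290]=0;m[:,375:]=0;m[:60]=0;m[262:]=0
k=max(cv2.findContours(m,0,1)[0],key=cv2.contourArea)[:,0]
w=np.array([cast(c,u,v,.016)[:2] for u,v in k]);print(cv2.minAreaRect((w*1000).astype(np.float32)))
for p in [(221,328),(314,316)]: # mouth-side bed corners
    print("corner",cast(c,*p,.008).round(4))
print(jig(-.06,.08),jig(.06,.08))
for y in(.10,): print(jig(0,y))
```

```text
[0.5165 0.3954 0.016 ]
[0.5562 0.394  0.016 ]
[0.5567 0.1961 0.016 ]
[0.5166 0.1959 0.016 ]
((539.6652221679688, 295.7373962402344), (73.64016723632812, 203.38986206054688), 7.631854057312012)
corner [0.3767 0.1086 0.008 ]
corner [0.4941 0.114  0.008 ]
[0.37363039 0.09984939] [0.49298392 0.11228865]
[0.43123395 0.12596127]
```

step_arm --commands '[{"dp": [0.16, 0.035, 0.37], "angular": [0, 0, -0.2], "hand": -1}, {"dp": [0.16, 0.035, 0.37], "angular": [0, 0, -0.2], "hand": -1}, {"dp": [0.16, 0.035, 0.37], "angular": [0, 0, -0.2], "hand": -1}, {"dp": [0.16, 0.035, 0.37], "angular": [0, 0, -0.2], "hand": -1}, {"dp": [0.16, 0.035, 0.37], "angular": [0, 0, -0.2], "hand": -1}, {"dp": [0.16, 0.035, 0.37], "angular": [0, 0, -0.2], "hand": -1}]'

```text
time_s: 2.95
tool_pos: [0.5383, 0.3544, 0.0856]
ee_rot: [0.001, 0.706, 0.708, 0.001]
wrist_force: [-0.6, 0.2, 0.1]
width: 0.0851
finger_force: 0.0
```

The bar centre is (0.5365, 0.295) with a yaw of about 0°, and both views agree. Next I descend to a TCP height of 4 mm and grip.

```bash
python3 -c "
from h import *
go([.5368,.355,.004],90)"
```

```text
t 2.95 pos [0.5383 0.3544 0.0856] dp [ 0.0014 -0.0042  0.204 ] ang [ 0.0055 -0.0016  0.0045] F [-0.6  0.2  0.1] w 0.0851
```

step_arm --commands '[{"dp": [0, -0.002, 0.1], "angular": [0, 0, 0], "hand": -1}, {"dp": [0, -0.002, 0.19], "angular": [0, 0, 0], "hand": -1}, {"dp": [0, -0.002, 0.19], "angular": [0, 0, 0], "hand": -1}, {"dp": [0, -0.002, 0.19], "angular": [0, 0, 0], "hand": -1}]'

```text
time_s: 3.35
tool_pos: [0.5372, 0.3552, 0.0097]
ee_rot: [0.001, 0.706, 0.708, 0.001]
wrist_force: [0.6, 0.5, 0.9]
width: 0.0857
finger_force: 0.0
```

```bash
python3 -c "
from h import *
go([.5368,.355,.004],90)"
```

```text
t 3.35 pos [0.5372 0.3552 0.0097] dp [-0.0005 -0.0011  0.0144] ang [ 0.0048 -0.0019  0.0059] F [0.6 0.5 0.9] w 0.0857
```

step_arm --commands '[{"dp": [0, -0.001, 0.014], "angular": [0, 0, 0], "hand": -1}, {"dp": [0, -0.001, 0.014], "angular": [0, 0, 0], "hand": 1}, {"dp": [0, -0.001, 0.014], "angular": [0, 0, 0], "hand": 1}, {"dp": [0, -0.001, 0.014], "angular": [0, 0, 0], "hand": 1}, {"dp": [0, -0.001, 0.014], "angular": [0, 0, 0], "hand": 1}, {"dp": [0, -0.001, 0.014], "angular": [0, 0, 0], "hand": 1}, {"dp": [0, -0.001, 0.014], "angular": [0, 0, 0], "hand": 1}, {"dp": [0, -0.001, 0.014], "angular": [0, 0, 0], "hand": 1}, {"dp": [0, -0.001, 0.014], "angular": [0, 0, 0], "hand": 1}, {"dp": [0, -0.001, 0.014], "angular": [0, 0, 0], "hand": 1}]'

```text
time_s: 4.35
tool_pos: [0.5364, 0.3559, 0.003]
ee_rot: [0.0, 0.706, 0.709, 0.001]
wrist_force: [-0.2, -0.4, 6.1]
width: 0.0382
finger_force: 63.0
```

Run:
```python
from h import *
# pre-insert: bar centre at jig y=.165+... front at y=+.09 -> centre .19, grip .25
p=jig(0,.25); go([*p,.06],95.95)
```

```text
t 4.35 pos [0.5364 0.3559 0.003 ] dp [-0.2005 -0.3022 -0.1434] ang [ 0.0037 -0.0016 -0.1906] F [-0.2 -0.4  6.1] w 0.0382
```

step_arm --commands '[{"dp": [0, 0, -0.05], "angular": [0, 0, 0], "hand": 1}, {"dp": [0, 0, -0.1], "angular": [0, 0, 0], "hand": 1}, {"dp": [-0.05, -0.08, -0.14], "angular": [0, 0, -0.05], "hand": 1}, {"dp": [-0.1, -0.16, -0.14], "angular": [0, 0, -0.1], "hand": 1}, {"dp": [-0.15, -0.24, -0.14], "angular": [0, 0, -0.15], "hand": 1}, {"dp": [-0.2, -0.3, -0.14], "angular": [0, 0, -0.19], "hand": 1}, {"dp": [-0.2, -0.3, -0.14], "angular": [0, 0, -0.19], "hand": 1}, {"dp": [-0.2, -0.3, -0.14], "angular": [0, 0, -0.19], "hand": 1}]'

```text
time_s: 5.15
tool_pos: [0.4142, 0.2743, 0.0566]
ee_rot: [-0.001, 0.67, 0.743, -0.001]
wrist_force: [-0.2, 0.8, -3.8]
width: 0.0384
finger_force: 62.0
```

Run:
```python
from h import *
go([*jig(0,.25),.019],95.95)
cs={}
ims=[]
for n in("wrist","side","top"):
    c=bot.camera_params(n);i,d=bot.snapshot(n);cv2.imwrite(f"pics/{n}2.png",i);np.save(f"{n}2.npy",d)
    if n=="wrist": np.save("wc2.npy",np.array(c["cam_to_world"]))
    ims.append(i)
w,s,t=ims
S=cv2.resize(s[170:300,200:400],(400,260));T=cv2.resize(t[160:290,150:350],(400,260))
cv2.imwrite("pics/m2.png",np.vstack([cv2.resize(w,(480,300)),np.zeros((0,480,3),np.uint8)]) if 0 else np.hstack([cv2.resize(w,(400,250)),np.vstack([S,T])[:250]]))
P=cloud(bot.camera_params("wrist"),np.load("wrist2.npy"))
m=(P[...,2]>.03)&(P[...,2]<.075)&cv2.inRange(w,(110,110,110),(255,255,255)).astype(bool)
m[:,:250]=0;m[:,420:]=0
q=P[m]; print(len(q))
rel=(q[:,:2]-O); yj=rel@A; xj=rel@np.array([A[1],-A[0]])
for a in np.arange(.08,.36,.03):
    k=(yj>a)&(yj<a+.03)
    if k.sum()>20: print(round(a,2),k.sum(),"z",np.median(q[k,2]).round(4),"x",np.percentile(xj[k],[2,50,98]).round(4))
```

```text
t 5.15 pos [0.4142 0.2743 0.0566] dp [0.0019 0.0042 0.094 ] ang [-0.0042  0.0006 -0.0017] F [-0.2  0.8 -3.8] w 0.0384
17047
0.2 3560 z 0.0702 x [-0.0181  0.001   0.0198]
0.23 5656 z 0.0705 x [-0.0179  0.001   0.0197]
0.26 6854 z 0.0708 x [-0.0204  0.0007  0.0221]
0.29 977 z 0.0657 x [-0.0177  0.0007  0.0193]
```

View pics/m2.png

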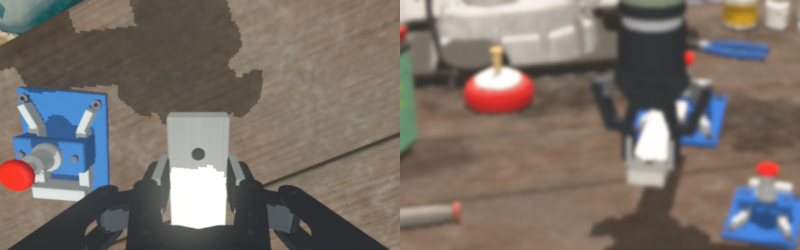

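The bar is held level, with about 0.6° of sag at the front, and it is lined up with the mouth. I'll lower it and feed it in gently.

step_arm --commands '[{"dp": [0, 0.003, 0.06], "angular": [0, 0, 0], "hand": 1}, {"dp": [0, 0.003, 0.103], "angular": [0, 0, 0], "hand": 1}, {"dp": [0, 0.003, 0.103], "angular": [0, 0, 0], "hand": 1}, {"dp": [-0.04, 0.003, 0.103], "angular": [0, 0, 0], "hand": 1}, {"dp": [-0.08, 0.003, 0.103], "angular": [0, 0, 0], "hand": 1}, {"dp": [-0.12, 0.003, 0.103], "angular": [0, 0, 0], "hand": 1}, {"dp": [-0.12, 0.003, 0.103], "angular": [0, 0, 0], "hand": 1}]'

```text
time_s: 6.0
tool_pos: [0.4232, 0.2264, 0.0173]
ee_rot: [0.0, 0.67, 0.742, 0.0]
wrist_force: [-1.3, 0.3, -3.7]
width: 0.0382
finger_force: 62.0
```

Run:
```python
from h import *
go([*jig(0,.112),.0155],95.95)
c=bot.camera_params("wrist");i,d=bot.snapshot("wrist");cv2.imwrite("pics/w3.png",i)
s,_=bot.snapshot("side");cv2.imwrite("pics/s3.png",s)
```

```text
t 6.0 pos [0.4232 0.2264 0.0173] dp [-0.2219 -0.0056  0.0045] ang [ 0.0022  0.0004 -0.0043] F [-1.3  0.3 -3.7] w 0.0382
```

step_arm --commands '[{"dp": [0, -0.003, 0.006], "angular": [0, 0, 0], "hand": 1}, {"dp": [0, -0.003, 0.006], "angular": [0, 0, 0], "hand": 1}, {"dp": [-0.03, -0.003, 0.006], "angular": [0, 0, 0], "hand": 1}, {"dp": [-0.06, -0.003, 0.006], "angular": [0, 0, 0], "hand": 1}, {"dp": [-0.09, -0.003, 0.006], "angular": [0, 0, 0], "hand": 1}, {"dp": [-0.12, -0.003, 0.006], "angular": [0, 0, 0], "hand": 1}, {"dp": [-0.12, -0.003, 0.006], "angular": [0, 0, 0], "hand": 1}]'

```text
time_s: 6.8
tool_pos: [0.4258, 0.1776, 0.0141]
ee_rot: [0.0, 0.671, 0.742, -0.0]
wrist_force: [-0.2, 0.1, -3.6]
width: 0.0384
finger_force: 62.0
```

Run:
```python
from h import *
go([*jig(0,.108),.013],95.95)
```

```text
t 6.8 pos [0.4258 0.1776 0.0141] dp [-0.1099  0.0006  0.0027] ang [-0.0008  0.0007 -0.0058] F [-0.2  0.1 -3.6] w 0.0384
```

step_arm --commands '[{"dp": [-0.025, 0, 0], "angular": [0, 0, 0], "hand": 1}, {"dp": [-0.05, 0, 0.002], "angular": [0, 0, 0], "hand": 1}, {"dp": [-0.075, 0, 0.004], "angular": [0, 0, 0], "hand": 1}, {"dp": [-0.1, 0, 0.005], "angular": [0, 0, 0], "hand": 1}, {"dp": [-0.1, 0, 0.005], "angular": [0, 0, 0], "hand": 1}, {"dp": [-0.1, 0, 0.005], "angular": [0, 0, 0], "hand": 1}]'

```text
time_s: 7.4
tool_pos: [0.4299, 0.1393, 0.0121]
ee_rot: [-0.0, 0.67, 0.742, 0.0]
wrist_force: [0.2, 0.0, -3.7]
width: 0.0383
finger_force: 62.1
```

Run:
```python
from h import *
go([*jig(0,.106),.0105],95.95)
```

```text
t 7.4 pos [0.4299 0.1393 0.0121] dp [-0.0185 -0.0002  0.0041] ang [ 0.0001 -0.0002 -0.0027] F [ 0.2  0.  -3.7] w 0.0383
```

step_arm --commands '[{"dp": [-0.006, 0, 0.002], "angular": [0, 0, 0], "hand": 1}, {"dp": [-0.012, 0, 0.004], "angular": [0, 0, 0], "hand": 1}, {"dp": [-0.016, 0, 0.004], "angular": [0, 0, 0], "hand": 1}, {"dp": [-0.019, 0, 0.004], "angular": [0, 0, 0], "hand": 1}, {"dp": [-0.019, 0, 0.004], "angular": [0, 0, 0], "hand": 1}]'

```text
time_s: 7.9
tool_pos: [0.4312, 0.1323, 0.0109]
ee_rot: [0.0, 0.67, 0.743, 0.001]
wrist_force: [-0.5, 2.4, 1.7]
width: 0.0382
finger_force: 62.6
```

Run:
```python
from h import *
go([*jig(0,.106),.0105],95.95)
```

```text
t 7.9 pos [0.4312 0.1323 0.0109] dp [-0.0007 -0.0015  0.001 ] ang [ 0.0025 -0.0004 -0.0006] F [-0.5  2.4  1.7] w 0.0382
```

step_arm --commands '[{"dp": [-0.003, 0, 0], "angular": [0, 0, 0], "hand": 1}, {"dp": [-0.006, 0, 0], "angular": [0, 0, 0], "hand": 1}, {"dp": [-0.006, 0, 0], "angular": [0, 0, 0], "hand": 1}]'

```text
time_s: 8.2
tool_pos: [0.4313, 0.1318, 0.0109]
ee_rot: [-0.001, 0.67, 0.742, 0.002]
wrist_force: [-0.3, 11.8, 1.5]
width: 0.0382
finger_force: 62.6
```

Run:
```python
from h import *
go([*jig(0,.106),.0105],95.95)
```

```text
t 8.2 pos [0.4313 0.1318 0.0109] dp [ 0.0006 -0.0017  0.0011] ang [ 0.0032 -0.0076 -0.0032] F [-0.3 11.8  1.5] w 0.0382
```

A firm stop came at the expected depth, with 12 N of contact force. I'll release, then rise straight up.

step_arm --commands '[{"dp": [0, 0, 0], "angular": [0, 0, 0], "hand": -1}, {"dp": [0, 0, 0], "angular": [0, 0, 0], "hand": -1}, {"dp": [0, 0, 0], "angular": [0, 0, 0], "hand": -1}, {"dp": [0, 0, 0], "angular": [0, 0, 0], "hand": -1}, {"dp": [0, 0, 0], "angular": [0, 0, 0], "hand": -1}, {"dp": [0, 0, 0], "angular": [0, 0, 0], "hand": -1}, {"dp": [0, 0, -0.1], "angular": [0, 0, 0], "hand": -1}, {"dp": [0.05, 0, -0.2], "angular": [0, 0, 0], "hand": -1}, {"dp": [0.1, 0, -0.3], "angular": [0, 0, 0], "hand": -1}, {"dp": [0.1, 0, -0.42], "angular": [0, 0, 0], "hand": -1}, {"dp": [0.1, 0, -0.42], "angular": [0, 0, 0], "hand": -1}, {"dp": [0.1, 0, -0.42], "angular": [0, 0, 0], "hand": -1}]'

```text
time_s: 9.4
tool_pos: [0.4277, 0.1697, 0.18]
ee_rot: [0.001, 0.67, 0.743, 0.001]
wrist_force: [-0.3, 0.1, -1.7]
width: 0.0856
finger_force: 0.0
```

Run:
```python
from h import *
go([*jig(0,0),.13],95.95)
ims=[]
for n in("wrist","side"):
    c=bot.camera_params(n);i,d=bot.snapshot(n);cv2.imwrite(f"pics/{n}4.png",i);np.save(f"{n}4.npy",d);ims.append(i)
    P=cloud(c,d);rel=P[...,:2]-O;yj=rel@A;xj=rel@np.array([A[1],-A[0]])
    m=cv2.inRange(i,(105,105,105),(255,255,255)).astype(bool)&(abs(xj)<.03)&(yj>.06)&(yj<.17)&(P[...,2]<.04)&(P[...,2]>.012)
    for a in np.arange(.06,.16,.02):
        k=m&(yj>a)&(yj<a+.02)
        if k.sum()>10: print(n,round(a,2),k.sum(),"z",np.median(P[k][:,2]).round(4),"x",np.percentile(xj[k],[2,50,98]).round(4))
    if m.any(): print("rear",np.percentile(yj[m],[98,99.5]))
cv2.imwrite("pics/m4.png",np.hstack([cv2.resize(ims[0],(400,250)),cv2.resize(ims[1][170:270,260:420],(400,250))]))
```

```text
t 9.4 pos [0.4277 0.1697 0.18  ] dp [-0.3597 -0.003   0.1248] ang [ 0.0071 -0.0003 -0.0002] F [-0.3  0.1 -1.7] w 0.0856
wrist 0.06 795 z 0.0236 x [-0.0195 -0.0004  0.0197]
wrist 0.08 817 z 0.0236 x [-0.0191  0.0006  0.0194]
wrist 0.1 860 z 0.0236 x [-0.019  -0.0003  0.0191]
wrist 0.12 934 z 0.0237 x [-0.0193  0.0006  0.0197]
wrist 0.14 423 z 0.0234 x [-0.019  -0.0003  0.0188]
rear [0.14647565 0.14669769]
side 0.06 51 z 0.0245 x [-0.0212 -0.0041  0.0151]
side 0.08 48 z 0.0243 x [-0.0218 -0.0017  0.0174]
side 0.1 60 z 0.0243 x [-0.0215 -0.0028  0.0161]
side 0.12 60 z 0.0242 x [-0.0216 -0.0041  0.0172]
side 0.14 75 z 0.0198 x [-0.0213 -0.001   0.0171]
rear [0.14610572 0.1475006 ]
```

View pics/m4.png

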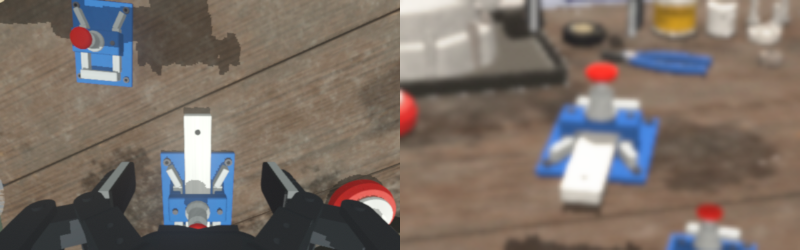

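The bar lies flat (top at 24 mm), is centred, and its rear end reads 146 ± 2 mm. I'll nudge the rear end with closed fingers to make sure it is home.

step_arm --commands '[{"dp": [0.1, -0.003, 0.05], "angular": [0, 0, 0], "hand": 1}, {"dp": [0.1, -0.003, 0.1], "angular": [0, 0, 0], "hand": 1}, {"dp": [0.1, -0.003, 0.2], "angular": [0, 0, 0], "hand": 1}, {"dp": [0.1, -0.003, 0.3], "angular": [0, 0, 0], "hand": 1}, {"dp": [0.1, -0.003, 0.36], "angular": [0, 0, 0], "hand": 1}, {"dp": [0.1, -0.003, 0.415], "angular": [0, 0, 0], "hand": 1}, {"dp": [0.1, -0.003, 0.415], "angular": [0, 0, 0], "hand": 1}, {"dp": [0.07, -0.003, 0.415], "angular": [0, 0, 0], "hand": 1}, {"dp": [0.06, -0.003, 0.415], "angular": [0, 0, 0], "hand": 1}, {"dp": [0.05, -0.003, 0.415], "angular": [0, 0, 0], "hand": 1}, {"dp": [0.05, -0.003, 0.415], "angular": [0, 0, 0], "hand": 1}]'

```text
time_s: 10.6
tool_pos: [0.4245, 0.1887, 0.0136]
ee_rot: [0.001, 0.67, 0.742, 0.001]
wrist_force: [-0.3, -0.0, -0.2]
width: -0.0001
finger_force: 0.0
```

Run:
```python
from h import *
go([*jig(0,.156),.014],95.95)
```

```text
t 10.6 pos [0.4245 0.1887 0.0136] dp [-0.0178  0.0004 -0.001 ] ang [ 0.0045 -0.0005 -0.0032] F [-0.3 -0.  -0.2] w -0.0001
```

step_arm --commands '[{"dp": [-0.004, 0, 0], "angular": [0, 0, 0], "hand": 1}, {"dp": [-0.008, 0, 0], "angular": [0, 0, 0], "hand": 1}, {"dp": [-0.012, 0, 0], "angular": [0, 0, 0], "hand": 1}, {"dp": [-0.015, 0, 0], "angular": [0, 0, 0], "hand": 1}, {"dp": [-0.015, 0, 0], "angular": [0, 0, 0], "hand": 1}]'

```text
time_s: 11.1
tool_pos: [0.424, 0.1832, 0.0125]
ee_rot: [-0.0, 0.67, 0.743, -0.0]
wrist_force: [0.8, -0.4, -0.1]
width: 0.0003
finger_force: 0.0
```

Run:
```python
from h import *
go([*jig(0,.156),.014],95.95)
```

```text
t 11.1 pos [0.424  0.1832 0.0125] dp [-0.0042  0.0031 -0.0039] ang [-0.0002  0.     -0.001 ] F [ 0.8 -0.4 -0.1] w 0.0003
```

step_arm --commands '[{"dp": [-0.003, 0, -0.002], "angular": [0, 0, 0], "hand": 1}, {"dp": [-0.006, 0, -0.002], "angular": [0, 0, 0], "hand": 1}, {"dp": [-0.009, 0, -0.002], "angular": [0, 0, 0], "hand": 1}, {"dp": [-0.009, 0, -0.002], "angular": [0, 0, 0], "hand": 1}]'

```text
time_s: 11.5
tool_pos: [0.4244, 0.182, 0.0134]
ee_rot: [-0.002, 0.67, 0.742, 0.002]
wrist_force: [-0.4, 10.0, -2.1]
width: -0.0001
finger_force: 4.9
```

Run:
```python
from h import *
go([*jig(0,.156),.014],95.95)
```

```text
t 11.5 pos [0.4244 0.182  0.0134] dp [-0.0011  0.0025 -0.0016] ang [ 0.0016 -0.0092 -0.0045] F [-0.4 10.  -2.1] w -0.0001
```

The bar is firmly against the stop: 10 N and no travel. I'll back off, rise and move over the punch head.

step_arm --commands '[{"dp": [0.03, 0, 0], "angular": [0, 0, 0], "hand": 1}, {"dp": [0.05, 0, -0.02], "angular": [0, 0, 0], "hand": 1}, {"dp": [0.05, 0, -0.13], "angular": [0, 0, 0], "hand": 1}, {"dp": [0.05, 0, -0.25], "angular": [0, 0, 0], "hand": 1}, {"dp": [0.05, 0, -0.35], "angular": [0, 0, 0], "hand": 1}, {"dp": [-0.05, 0, -0.35], "angular": [0, 0, 0], "hand": 1}, {"dp": [-0.15, 0, -0.35], "angular": [0, 0, 0], "hand": 1}, {"dp": [-0.25, 0, -0.35], "angular": [0, 0, 0], "hand": 1}, {"dp": [-0.35, 0, -0.35], "angular": [0, 0, 0], "hand": 1}, {"dp": [-0.39, 0.001, -0.35], "angular": [0, 0, 0], "hand": 1}, {"dp": [-0.39, 0.001, -0.35], "angular": [0, 0, 0], "hand": 1}, {"dp": [-0.39, 0.001, -0.35], "angular": [0, 0, 0], "hand": 1}]'

```text
time_s: 12.7
tool_pos: [0.4409, 0.0247, 0.1537]
ee_rot: [0.0, 0.67, 0.742, 0.0]
wrist_force: [0.9, 0.2, -0.3]
width: -0.0002
finger_force: 0.0
```

Run:
```python
from h import *
go([*jig(0,0),.103],95.95)
```

```text
t 12.7 pos [0.4409 0.0247 0.1537] dp [0.0042 0.0021 0.1266] ang [ 0.0003 -0.0002 -0.0022] F [ 0.9  0.2 -0.3] w -0.0002
```

step_arm --commands '[{"dp": [0.004, 0.002, 0.07], "angular": [0, 0, 0], "hand": 1}, {"dp": [0.004, 0.002, 0.12], "angular": [0, 0, 0], "hand": 1}, {"dp": [0.004, 0.002, 0.13], "angular": [0, 0, 0], "hand": 1}, {"dp": [0.004, 0.002, 0.14], "angular": [0, 0, 0], "hand": 1}, {"dp": [0.004, 0.002, 0.15], "angular": [0, 0, 0], "hand": 1}, {"dp": [0.004, 0.002, 0.155], "angular": [0, 0, 0], "hand": 1}, {"dp": [0.004, 0.002, 0.155], "angular": [0, 0, 0], "hand": 1}]'

```text
time_s: 13.4
tool_pos: [0.4414, 0.0272, 0.0924]
ee_rot: [-0.001, 0.669, 0.743, 0.0]
wrist_force: [-4.3, 1.8, 7.1]
width: 0.0
finger_force: 3.6
```

Run:
```python
from h import *
go([*jig(0,0),.087],95.95)
```

```text
t 13.4 pos [0.4414 0.0272 0.0924] dp [-0.0017  0.0004  0.0134] ang [-0.0013 -0.002   0.0004] F [-4.3  1.8  7.1] w 0.0
```

The punch is moving and its spring reads 7 N at 92 mm. I'll press on to its stop.

step_arm --commands '[{"dp": [0, 0, 0.005], "angular": [0, 0, 0], "hand": 1}, {"dp": [0, 0, 0.01], "angular": [0, 0, 0], "hand": 1}, {"dp": [0, 0, 0.014], "angular": [0, 0, 0], "hand": 1}, {"dp": [0, 0, 0.016], "angular": [0, 0, 0], "hand": 1}, {"dp": [0, 0, 0.016], "angular": [0, 0, 0], "hand": 1}]'

```text
time_s: 13.9
tool_pos: [0.4417, 0.0271, 0.0879]
ee_rot: [-0.001, 0.669, 0.743, 0.0]
wrist_force: [-9.8, 2.6, 20.6]
width: -0.0002
finger_force: 10.0
```

Run:
```python
from h import *
go([*jig(0,0),.087],95.95)
```

```text
t 13.9 pos [0.4417 0.0271 0.0879] dp [-0.0015 -0.0003  0.0023] ang [-0.0015 -0.0017  0.0008] F [-9.8  2.6 20.6] w -0.0002
```

step_arm --commands '[{"dp": [0, 0, 0.002], "angular": [0, 0, 0], "hand": 1}, {"dp": [0, 0, 0.002], "angular": [0, 0, 0], "hand": 1}]'

```text
time_s: 14.1
tool_pos: [0.4417, 0.0271, 0.0879]
ee_rot: [-0.001, 0.669, 0.743, -0.0]
wrist_force: [-12.1, 2.1, 24.9]
width: 0.0001
finger_force: 12.9
```

step_arm --commands '[{"dp": [0, 0, -0.01], "angular": [0, 0, 0], "hand": 1}, {"dp": [0, 0, -0.03], "angular": [0, 0, 0], "hand": 1}, {"dp": [0, 0, -0.06], "angular": [0, 0, 0], "hand": 1}, {"dp": [0, 0, -0.15], "angular": [0, 0, 0], "hand": 1}, {"dp": [0, 0, -0.27], "angular": [0, 0, 0], "hand": 1}, {"dp": [0.12, 0, -0.4], "angular": [0, 0, 0], "hand": 1}, {"dp": [0.25, 0, -0.4], "angular": [0, 0, 0], "hand": 1}, {"dp": [0.4, 0, -0.4], "angular": [0, 0, 0], "hand": 1}, {"dp": [0.5, 0, -0.4], "angular": [0, 0, 0], "hand": 1}, {"dp": [0.5, 0, -0.4], "angular": [0, 0, 0], "hand": 1}, {"dp": [0.5, 0, -0.4], "angular": [0, 0, 0], "hand": 1}]'

```text
time_s: 15.2
tool_pos: [0.421, 0.2278, 0.2454]
ee_rot: [0.001, 0.668, 0.744, 0.001]
wrist_force: [-0.4, -0.6, 0.5]
width: 0.0003
finger_force: 0.0
```

Run:
```python
from h import *
go([*jig(0,0),.087],95.95)
ims=[]
for n in("top","side"):
    c=bot.camera_params(n);i,d=bot.snapshot(n);ims.append(i)
    P=cloud(c,d);rel=P[...,:2]-O;yj=rel@A;xj=rel@np.array([A[1],-A[0]])
    m=cv2.inRange(i,(105,105,105),(255,255,255)).astype(bool)&(abs(xj)<.03)&(yj>.06)&(yj<.17)&(P[...,2]<.04)&(P[...,2]>.012)
    if m.any(): print(n,"rear",np.percentile(yj[m],[98,99.5]),np.median(P[m][:,2]))
    k=(abs(xj)<.02)&(abs(yj)<.02)&(P[...,2]<.15); print("head z",np.percentile(P[k][:,2],[90,98]) if k.any() else None)
cv2.imwrite("pics/m5.png",np.hstack([ims[0][:, 100:480],ims[1][100:,100:480][:400] if 0 else cv2.resize(ims[1][150:310,160:440],(400,400))]))
```

```text
t 15.2 pos [0.421  0.2278 0.2454] dp [-0.5063 -0.0043  0.3954] ang [ 0.0054 -0.0016  0.0087] F [-0.4 -0.6  0.5] w 0.0003
top rear [0.14209502 0.14336419] 0.024506360826384688
head z [0.10249805 0.10381144]
side rear [0.14570162 0.1470834 ] 0.02394400212572878
head z [0.09945284 0.10097671]
```

View pics/m5.png

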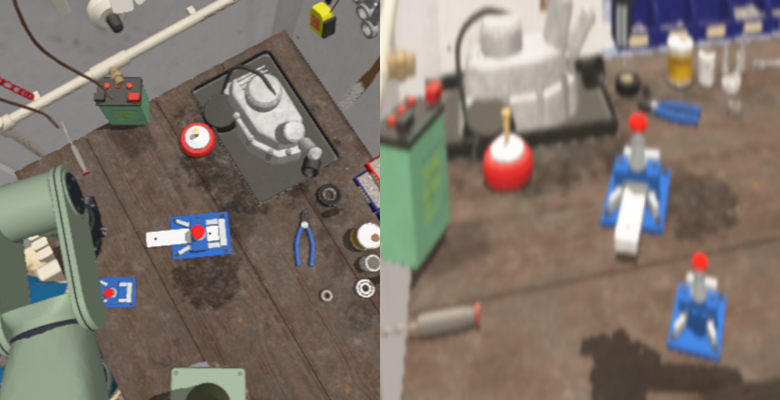

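The bar is home in the jig (left image, (185,238)), the head has sprung back to 100 mm, and the oiler, pliers and tape are undisturbed.

```bash
python3 -c "
from bench import bot
print(bot.job_done())"
```

```text
the job is handed in; nothing more can be done
None
```

The bar is fed in flat against the end stop, the punch was pressed to its stop and sprang back up, the oiler, pliers and tape roll look undisturbed in the last pictures, and the job was handed in at about 15 s; no verdict came back.

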